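# Clamp a lamp pole to its mount with a snap-in U-bolt

### The arm

A 6-joint arm with a two-finger parallel gripper is mounted at the origin on a cart in front of the work surface, level with it; the furniture and walls round the work are solid. World frame = base frame: x ahead of the robot, y to its left, z up, the work surface at z = 0. Lengths are in mm, angles in rad, forces in N, time in s.
With the tool pointing down it reaches from about 350 to 975 mm from the base axis. Payload 7.1 kg.
Tool frame: the origin (TCP) lies midway between the tips of the shut fingers; the grasp point (between the pads) lies 19 mm behind it (ctrl.grasp_offset is the distance from the TCP to the grasp point, in mm); z points along the fingers, y is the line along which they close (so a half turn about z gives the same grasp; the last joint's range is limited). The gripper opens to 88 mm and grips with 3 to 60 N. Pads are 20 mm wide; open, the fingers measure 115 mm over their backs; the gripper's body (75 mm by 178 mm) begins 61 mm behind the grasp point.
Start: joints at [-0.019, 0.423, 1.63, -0, 1.089, -0.019], TCP at [624.984, 0.026, 222.675] pointing down, gripper open.
Joint ranges: [-3, 3], [-0.9, 2.11], [0.09, 2.58], [-1.31, 4.45], [0.11, 2.69], [-2.54, 2.54]. Speed limits (rad/s): [2.39, 2.39, 3.01, 3.14, 3.14, 3.14].

### API

Orientations are given as a rotation vector (axis times angle).
In Python, from workcell import ctrl gives the robot as it stands. The module is installed in compiled form; this text tells all that it offers.
- The arm moves only by the tool servo_tool, never from a script. Its argument "rows" is a list of rows, each a list of 7 numbers: the turn, a rotation vector about the tool's x, y, z as a fraction of full scale, then the shift along the tool's x, y, z as a fraction of full scale, then the finger opening in mm, from 0 to 87.8. A call has 1 to 10 rows; each row is the pose to reach, as a shift and turn from the pose commanded when the call began, along the tool's axes at that moment; what a row does not reach only later rows make up. Full scale, the value 1, is 20 cm for a shift and 1.5 rad for a turn. A row lasts 1/8 s, in which the tool goes at most 62.5 mm and 10.7 degrees, less where a joint would pass 70% of its speed; a pose out of reach is approached as far as the arm can. A call with a number of a shift or a turn outside -1 to 1 is refused whole. A call with a gripper value outside its range is refused whole. The fingers move at their own pace and stop on an object; the grip force is fixed at half the most. Time passes only in rows, so rows that repeat a pose let the fingers close. It gives the time, the measured TCP pose, the force, the opening and the grip force at its end, in the units of the state.
- ctrl.get_obs(): the state, without advancing time (a new reading comes with each control period).
- ctrl.get_image(name): name is "scene" or "side" or "wrist"; returns (picture, depth): 400x640x3 uint8, red, green, blue; 400x640 float32, mm along the optical axis (not along the pixel's ray), 0 where there is no reading.
- ctrl.camera_info(name): a dict with "intrinsics" (3x3 intrinsics, pixels), "R" (3x3) and "t" (3): a world point X has camera coordinates R X + t. Camera axes: x right, y down, z forward; pixel columns grow to the right and rows downward; lengths in mm; the calibration is good to about 2 mm. A picture is of the moment at which its call begins: read the wrist's pose just before it. camera_info takes no time and is no camera call; for the wrist camera it gives the pose at the moment of the call.
- ctrl.close_job(): hands the job in; it is judged then, once.
The state is a dict: "t": time; "qpos": joint angles; "qvel": joint speeds; "joint_torque": joint torques, N m; "ee_pos": TCP position; "orientation": TCP orientation; "ft_force": force on the tool from outside, world axes, zero at the start; "moment": the same for the moment, N m; "width": finger opening in mm; "grasp_force": force on a finger pad.
Only numpy, scipy, OpenCV 4.12 (cv2) and the standard library are available. Lean on these libraries where they do the work, as an engineer would, in place of code of your own. Each camera call takes 0.05 s, during which the arm holds its last target. There are 200 camera calls.

### The job

Clamp the pole stub to the floodlight pole mount: take the U-bolt that fits over the pole out of its wooden block, pass it down astride the pole so that both legs go through the two slots of the sliding clamp plate, and press it home until the spring lock under the plate catches both legs and the U-bolt holds the pole down by itself. The plate may have been slid to either side of the middle, so feel for the slots gently and never lean on the mount with more than about 25 N. Leave the small U-bolt in its block and everything else lying about where it is.

Things in the scene. Friction and masses are not known exactly. Their poses are not given: they have to be found in the camera images.
- u_bolt_wide: Steel U-bolt of round 8 mm bar, the wider of the two: 53 mm over its legs, legs 45 mm apart centre to centre, 76 mm tall, 0.11 kg. Stands legs down in a wooden block. Origin midway between the leg tips; z up to the crown, y from leg to leg, x square to the U's plane. Legs are straight to z = 49.5 mm, tips tapered to 5.5 mm over the last 2 mm, a groove down to 4 mm at z = 8 to 15 mm for the lock.
- u_bolt_wide_grip (a point): Midway between the straight legs of the wide U-bolt, 40 mm above its leg tips: a good place to grip across both legs from outside (53 mm, fingers closing along its y). Fingertips 30 mm or more above the leg tips stay clear of the wooden block at the start and of the clamp plate at the end. Half a turn about z makes no difference.
- u_bolt_wide_crown (a point): The inside of the wide U-bolt's crown, on its middle line, 68 mm above its leg tips: the spot that comes to lie on top of the pole.
- u_bolt_narrow: The small U-bolt, of the same 8 mm bar: 41 mm over its legs, 33 mm centre to centre, 76 mm tall. It cannot pass over the pole and stays in its block. Origin and axes as for the wide one.
- block_wide: Fixed wooden block, 48 x 90 x 36 mm, that holds the wide U-bolt: two holes of about 9.6 mm, 45 mm apart along its y, 24 mm deep, so that the leg tips stand 12 mm above the table. Origin at the centre of its underside.
- pole_mount: Fixed steel channel, 240 mm (x) x 96 mm (y) x 41 mm tall, open at the top, a saddle block near each end. The pole, a 34 mm tube about 300 mm long, lies along its x in the saddles, axis 78.5 mm above the table. Across the middle, under the pole, lies the sliding clamp plate with the two slots; under it the spring lock bar. Origin: centre of the underside, on the table; z up.
- mount_plate (a point): On the mount's middle line, 46 mm above the table: height of the clamp plate's top. Plate 80 mm (x) x 112 mm (y) x 5 mm; slots 10 mm (x) x 13 mm (y) at y = +22.5 and -22.5 mm of the mount. The plate slides stiffly along x (about 7 N) and its slots lie anywhere within 16 mm either way of this point along x: not reported, to be seen or felt. A leg in its slot drops freely about 7 mm.
- mount_lock (a point): On the mount's middle line, 33 mm above the table: underside of the lock bar (6 mm thick, slanted edge). The leg tips push it aside with 5 to 10 N; it snaps into both grooves once the leg tips are 25 mm above the table, the crown then having pressed the pole down 2.5 mm. A push of 13 to 18 N in all gets safely past this point; let go, the U-bolt then stays down.
- mount_pole_top (a point): Top of the free pole at the mount's middle, 95.5 mm above the table. The wide U-bolt has 1.5 mm of play to either side of the pole.
- pole (a joint): How far the pole is pressed down into its rubber saddles (m): near 0 when free, about 0.002 when the U-bolt has been locked on, hard stop at 0.006. The rubber gives about 3 N per mm.
- bit_case: Small black bit case, 58 x 88 x 22 mm, lying on the table; origin at its underside. Leave alone.
- blind_plug_a: Light grey blanking plug, 25 mm across and 13 mm tall. Leave alone.
- blind_plug_b: Grey blanking plug, 25 mm across and 13 mm tall. Leave alone.
- lead_plug_b: Black cable plug, 22 x 82 x 22 mm, lying on the table. Leave alone.

How it is judged (in metres and radians):
On the way, in this order (a step that is already met when the one before it is completed fails the run):
1. the wide U-bolt is lifted clear of its block (height (world z) of u_bolt_wide above 0.06 m), for 0.1 s.
2. both legs have passed the pole and entered the slots of the clamp plate (z of u_bolt_wide in the frame of pole_mount below 0.041 m and y of u_bolt_wide in the frame of pole_mount between -0.006 and 0.006 m and x of u_bolt_wide in the frame of pole_mount between -0.022 and 0.022 m and angle between u_bolt_wide's own z axis and vertical below 0.15 rad), for 0.1 s.
At the end, for the whole second after the job is handed in: The wide U-bolt is let go and at rest astride the pole, upright within 0.12 rad, within 22 mm of the mount's middle along the pole and 6 mm across it, its crown's inside less than 95 mm above the table, and by itself keeps the pole pressed over 1.2 mm into its saddles (value of joint pole above 0.0012 m and z of u_bolt_wide_crown in the frame of pole_mount below 0.095 m and y of u_bolt_wide_crown in the frame of pole_mount between -0.006 and 0.006 m and x of u_bolt_wide_crown in the frame of pole_mount between -0.022 and 0.022 m and angle between u_bolt_wide's own z axis and vertical below 0.12 rad and linear speed of u_bolt_wide below 0.02 m/s); the robot touches nothing.
It fails at once if the U-bolt is pushed against the mount, plate or pole with more than 30 N (contact force between u_bolt_wide and pole_mount above 30 N).
It fails at once if the robot itself pushes on the mount with more than 30 N (contact force between any of the fingers, the arm and pole_mount above 30 N).
It fails at once if the small U-bolt is disturbed (distance of u_bolt_narrow from where it was at the start of the episode above 0.012 m).
It fails at once if the bit case, a blanking plug or the lead plug is moved by more than 20 mm (distance of any of bit_case, blind_plug_a, blind_plug_b, lead_plug_b from where it was at the start of the episode above 0.02 m).
It also fails if it takes over 70 s, if anything falls off the work surface, if the arm or the gripper's body presses on something with over 40 N, if the wrist force passes 120 N, or if a joint passes its speed limit or range.

## Working session

There is one attempt and no reset: what is moved stays moved. The work goes in short steps, Python scripts to look and compute and a tool call to move; the robot and the scene stay as the last step left them, time stands still between calls to the robot, and variables do not carry over. Pictures are saved under pics/ and viewed, at most 10 in all, crops included, and the job is handed in when it is done.

Besides the shell and the picture viewer there is one more tool, called after "Emit:" by a JSON object that holds its "api" and its "payload", one argument or row to a line. servo_tool: Moves the arm, as the interface text tells. Its arguments: {"type":"object","properties":{"rows":{"type":"array","items":{"type":"array","items":{"type":"number"}}}},"required":["rows"]}

```bash
mkdir -p pics; python3 - <<'E'
from workcell import ctrl
import cv2,numpy as np
for n in ["scene","side"]:
    im,d=ctrl.get_image(n); cv2.imwrite(f"pics/{n}0.png",im[:,:,::-1]); np.savez(f"pics/{n}0.npz",im=im,d=d)
    c=ctrl.camera_info(n); print(n,np.round(c["intrinsics"],1).tolist(),np.round(-c["R"].T@c["t"],0),np.round(c["R"],2).tolist())
o=ctrl.get_obs(); print(o)
E
```

```text
scene [[386.4, 0.0, 317.7], [0.0, 386.4, 200.2], [0.0, 0.0, 1.0]] [152. 650. 654.] [[-0.87, -0.5, -0.01], [-0.27, 0.5, -0.82], [0.42, -0.71, -0.57]]
side [[474.2, 0.0, 315.1], [0.0, 474.2, 196.7], [0.0, 0.0, 1.0]] [ 240. -934.  623.] [[0.94, -0.35, 0.02], [-0.15, -0.46, -0.88], [0.31, 0.82, -0.48]]
{'t': 0.1, 'qpos': array([-1.90126387e-02,  4.23746096e-01,  1.63057872e+00, -3.75827475e-05,
        1.08861028e+00, -1.90607907e-02]), 'qvel': array([ 0.00109692, -0.00239261, -0.00093941,  0.00038668, -0.00068183,
       -0.00067344]), 'joint_torque': array([ 6.49496542e-04, -5.45618248e+01, -2.74323839e+01,  6.46709581e-02,
        1.88581715e-02,  1.54216096e-06]), 'ee_pos': array([6.24512754e+02, 1.67725723e-02, 2.22004570e+02]), 'orientation': array([-2.22070082e+00, -2.22084650e+00,  1.49964653e-03]), 'ft_force': array([ 0.11038842,  0.66344819, -0.55333249]), 'moment': array([-0.03305102, -0.017045  , -0.02716737]), 'grasp_force': 0.0, 'width': 87.80741942667306}
```

View pics/scene0.png

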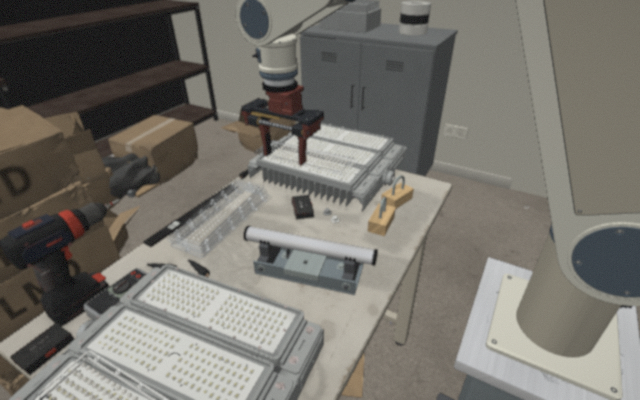

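View pics/side0.png

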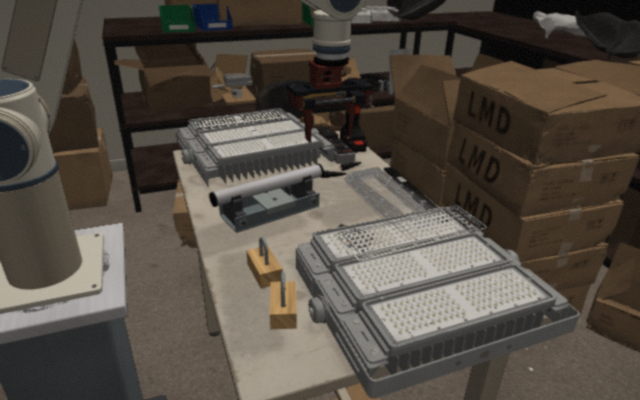

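Scene view: mount around (312,260), white pole from (247,233) to (376,257), and two wooden blocks at (382,216) and (398,193). The side view shows the blocks at (265,265) and (284,300). Next I measure them from depth.

```bash
cat > h.py <<'E'
import cv2,numpy as np
from workcell import ctrl
def cloud(n,d,c=None):
    c=c or ctrl.camera_info(n); K=c["intrinsics"]; v,u=np.mgrid[:400,:640]
    P=np.stack([(u-K[0,2])/K[0,0]*d,(v-K[1,2])/K[1,1]*d,d],-1)
    return (P-c["t"])@c["R"]
def box(P):
    r=cv2.minAreaRect(P[:,:2].astype(np.float32)); return np.round(np.r_[r[0],r[1],r[2]],1)
E
python3 - <<'E'
from h import *
for n in ["scene","side"]:
    z=np.load(f"pics/{n}0.npz"); im,d=z["im"],z["d"]; W=cloud(n,d); hsv=cv2.cvtColor(im,cv2.COLOR_RGB2HSV)
    reg=(d>0)&(W[...,0]>250)&(W[...,0]<950)&(abs(W[...,1])<450)&(W[...,2]>15)&(W[...,2]<120)
    wood=((hsv[...,0]>8)&(hsv[...,0]<25)&(hsv[...,1]>90)&reg).astype(np.uint8)
    k,l,s,c=cv2.connectedComponentsWithStats(wood)
    for i in range(1,k):
        if s[i,4]<60: continue
        P=W[l==i]; P=P[(P[:,2]>30)&(P[:,2]<42)]
        if len(P)<20: continue
        b=box(P); print(n,"wood",c[i].round(),len(P),b)
        Q=W[reg&(np.hypot(W[...,0]-b[0],W[...,1]-b[1])<70)&(W[...,2]>50)]
        if len(Q)>3: print("   bolt",len(Q),box(Q),Q[:,2].max().round(1))
    pole=reg&(W[...,2]>84)&(hsv[...,1]<60)&(hsv[...,2]>100)
    k,l,s,c=cv2.connectedComponentsWithStats(pole.astype(np.uint8))
    for i in range(1,k):
        if s[i,4]>150: P=W[l==i]; print(n,"pole?",c[i].round(),s[i,4],box(P),np.percentile(P[:,2],95).round(1))
E
```

```text
scene wood [398. 195.] 196 [ 427.2 -271.6   87.    44.1   73.9]
   bolt 116 [ 459.7 -280.4   84.8   70.4   72.8] 86.1
scene wood [382. 219.] 249 [ 425.  -148.7   44.7   91.4    4.3]
   bolt 78 [ 450.5 -161.7   36.8   81.    61.4] 86.8
scene pole? [325. 156.] 2771 [ 6.989e+02 -3.034e+02  3.440e+02  2.939e+02  3.000e-01] 99.2
scene pole? [311. 243.] 1257 [504.5  95.5 301.5  31.4  13.4] 94.4
scene pole? [219. 310.] 6154 [567.1 335.8 328.1 110.7   6.6] 94.8
scene pole? [198. 353.] 4157 [555.7 427.2 326.9  71.6   5.6] 88.2
side wood [264. 265.] 550 [ 427.1 -152.6   47.3   92.4    3.9]
   bolt 142 [ 454.2 -163.7   37.    79.4   69.9] 90.9
side wood [283. 303.] 761 [ 429.7 -278.1   91.9   46.2   72.4]
   bolt 304 [ 462.3 -285.1   93.8   71.5   72.4] 89.7
side pole? [255. 141.] 2067 [550.1 356.7 316.2 186.3   0. ] 97.3
side pole? [267. 181.] 911 [509.3  89.1 294.2  32.5  12.8] 97.1
side pole? [406. 252.] 9896 [ 691.7 -271.8  328.   224.2    1.1] 101.7
side pole? [446. 295.] 3893 [ 694.  -416.6  326.7   66.6    0. ] 97.2
```

Emit:
{"api": "servo_tool", "payload": {
  "rows": [
    [0,0,0.25,-0.25,-0.25,0,87.8],
    [0,0,0.4,-0.5,-0.5,0,87.8],
    [0,0,0.55,-0.75,-0.75,0,87.8],
    [0,0,0.7,-1,-0.95,0,87.8],
    [0,0,0.85,-1,-0.95,0,87.8],
    [0,0,1,-1,-0.95,0,87.8],
    [0,0,1,-1,-0.95,0,87.8],
    [0,0,1,-1,-0.95,0,87.8],
    [0,0,1,-1,-0.95,0,87.8],
    [0,0,1,-1,-0.95,0,87.8]
  ]
}}

```text
t: 1.35
ee_pos: [434.9, -199.9, 222.6]
orientation: [-3.139, -0.117, 0.0]
ft_force: [0.1, 0.6, 0.6]
width: 88.0
grasp_force: 0.0
```

```bash
python3 - <<'E'
from h import *
o=ctrl.get_obs(); print(o['t'],o['qpos'].round(2),o['ee_pos'].round(1),o['orientation'].round(3))
c=ctrl.camera_info("wrist"); im,d=ctrl.get_image("wrist"); np.savez("pics/w1.npz",im=im,d=d,K=c["intrinsics"],R=c["R"],t=c["t"])
cv2.imwrite("pics/w1.png",im[:,:,::-1]); print(np.round(-c["R"].T@c["t"],0),c["R"].round(2))
E
```

```text
1.35 [-0.46  0.21  1.95  0.    0.99  1.04] [ 434.9 -199.9  222.6] [-3.139 -0.117  0.   ]
[ 508. -195.  384.] [[ 0.08 -1.    0.  ]
 [-0.96 -0.07  0.27]
 [-0.27 -0.02 -0.96]]
```

View pics/w1.png

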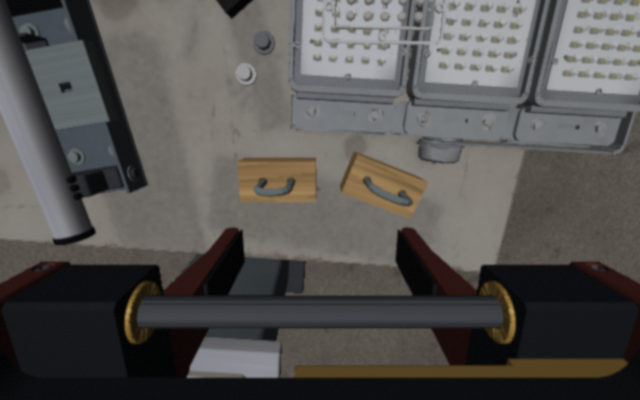

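The wrist view shows block A at (277,180) with a bolt from about (256,187) to (295,183), and block B at (384,184) with a wider bolt from (363,181) to (411,199). Part of the clamp plate with one slot is at (66,87). I measure both bolts and the slot.

```bash
python3 - <<'E'
from h import *
z=np.load("pics/w1.npz"); im,d=z["im"],z["d"]; W=cloud("w",d,dict(intrinsics=z["K"],R=z["R"],t=z["t"])); hsv=cv2.cvtColor(im,cv2.COLOR_RGB2HSV)
v,u=np.mgrid[:400,:640]
for nm,m in (("A",(u>235)&(u<320)&(v>150)&(v<210)),("B",(u>335)&(u<430)&(v>150)&(v<220))):
    P=W[m&(W[...,2]>50)&(W[...,2]<100)&(d>0)]; print(nm,"bolt",len(P),box(P),np.percentile(P[:,2],[5,50,95]).round(1))
    P=W[m&(W[...,2]>30)&(W[...,2]<42)&(d>0)&(hsv[...,1]>80)]; print(nm,"block",len(P),box(P))
# slot: dark pixels within plate; plate by depth
K,R,t=z["K"],z["R"],z["t"]; cam=-R.T@t
def ray(uv,h):
    r=R.T@np.linalg.solve(K,[*uv,1]); return cam+r*(h-cam[2])/r[2]
g=cv2.cvtColor(im,cv2.COLOR_RGB2GRAY)
m=((u>45)&(u<90)&(v>65)&(v<110)&(g<60)); ys,xs=np.nonzero(m); print("slot px",len(xs),xs.min(),xs.max(),ys.min(),ys.max(),ray((xs.mean(),ys.mean()),46).round(1))
print("plate z",np.median(W[50:70,70:90,2]).round(1), [ray(p,46).round(0)[:2] for p in ((83,40),(109,121))])
for n in ["scene","side"]:
    y=np.load(f"pics/{n}0.npz"); dd=y["d"]; X=cloud(n,dd)
    a=np.deg2rad(13.1); e=np.array([np.cos(a),np.sin(a)]); f=np.array([-e[1],e[0]])
    s=(X[...,:2]-[507,92])@e; q=(X[...,:2]-[507,92])@f; 
    m=(abs(s)<180)&(abs(q)<70)
    top=m&(X[...,2]>36)&(X[...,2]<52); lo=m&(X[...,2]>8)&(X[...,2]<36)
    pl=m&(X[...,2]>85); print(n,"pole s",np.percentile(s[pl],[.5,99.5]).round(1),"q",np.percentile(q[pl],[1,99]).round(1),"chan s",np.percentile(s[lo],[.5,1,2,98,99,99.5]).round(1),"q",np.percentile(q[lo],[1,99]).round(1))
    crop=y["im"][185:305,230:390] if n=="scene" else y["im"][150:240,195:335]
    cv2.imwrite(f"pics/{n}c.png",cv2.resize(crop[:,:,::-1],None,fx=4.5,fy=4.5,interpolation=cv2.INTER_CUBIC))
E
```

```text
A bolt 364 [ 426.7 -151.8    8.    39.3    4.7] [55.  82.2 86.9]
A block 2714 [ 426.3 -150.9   48.4   89.6    4.4]
B bolt 445 [ 440.6 -292.5   38.5   76.6   31.3] [51.9 81.2 87.1]
B block 2601 [ 429.2 -276.9   90.5   48.2   73.1]
slot px 85 46 70 82 109 [513.1  72.2  46. ]
plate z 45.1 [array([559.,  47.]), array([482.,  30.])]
scene pole s [-148.6  150.6] q [-69.1  16.7] chan s [-117.1 -116.6 -114.4  115.   118.3  119.5] q [-43.   58.7]
side pole s [-151.7  154.3] q [-68.5   8.7] chan s [-117.6 -117.1 -116.   114.3  118.   120.7] q [-55.4  48.2]
```

View pics/scenec.png

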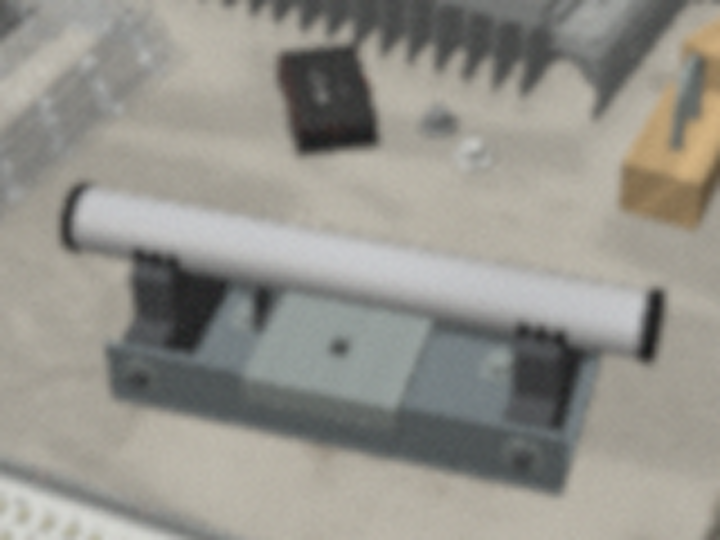

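The scene crop shows the plate at about (340,350) under the pole, with its near slot as a dark square at (340,347), which is scene pixel (305.5,262). B is the wider U-bolt. I locate the slot along the mount.

```bash
python3 - <<'E'
from h import *
def mk(K,R,t):
    cam=-R.T@t
    def ray(uv,h):
        r=R.T@np.linalg.solve(K,[*uv,1]); return (cam+r*(h-cam[2])/r[2])
    return ray
c=ctrl.camera_info("scene"); rs=mk(c["intrinsics"],c["R"],c["t"])
z=np.load("pics/w1.npz"); rw=mk(z["K"],z["R"],z["t"])
a=np.deg2rad(13.1); e=np.array([np.cos(a),np.sin(a)]); f=np.array([-e[1],e[0]]); O=np.array([507,92])
def dark(im,x0,x1,y0,y1):
    g=255.-cv2.cvtColor(im,cv2.COLOR_RGB2GRAY)[y0:y1,x0:x1]; w=np.clip(g-np.median(g)-25,0,None); v,u=np.mgrid[y0:y1,x0:x1]; return (w*u).sum()/w.sum(),(w*v).sum()/w.sum()
im=np.load("pics/scene0.npz")["im"]
for nm,p,r in (("scene",dark(im,299,312,257,268),rs),("wrist",dark(z["im"],55,78,76,98),rw)):
    X=r(p,45)[:2]; print(nm,np.round(p,1),X.round(1),"s,q",((X-O)@e).round(1),((X-O)@f).round(1))
# pole axis line from wide view points: fit direction/position per camera from top points
for n in ["scene","side"]:
    y=np.load(f"pics/{n}0.npz"); X=cloud(n,y["d"]); s=(X[...,:2]-O)@e; q=(X[...,:2]-O)@f
    P=X[(abs(s)<145)&(abs(q)<25)&(X[...,2]>66)&(y["d"]>0)]
    # fit circle of radius 17: q0,z0,slope
    from scipy.optimize import least_squares
    S=(P[:,:2]-O)@e; Q=(P[:,:2]-O)@f
    r=least_squares(lambda p:np.hypot(Q-p[0]-p[2]*S,P[:,2]-p[1])-17,[0,78,0],loss="soft_l1"); print(n,len(P),r.x.round(3))
E
```

```text
scene [305.  261.8] [503.9 116.4] s,q 2.5 24.4
wrist [64.8 86.2] [513.6  72.4] s,q 2.0 -20.6
scene 1966 [1.5770e+00 7.6735e+01 3.0000e-03]
side 1447 [7.6100e-01 7.9507e+01 5.0000e-03]
```

Emit:
{"api": "servo_tool", "payload": {
  "rows": [
    [0,0,0.1,-0.057,0.2,0.2,87.8],
    [0,0,0.247,-0.057,0.382,0.4,87.8],
    [0,0,0.247,-0.057,0.382,0.5,87.8],
    [0,0,0.247,-0.057,0.382,0.5,87.8],
    [0,0,0.247,-0.057,0.382,0.5,87.8]
  ]
}}

```text
t: 2.02
ee_pos: [429.4, -277.0, 123.4]
orientation: [3.107, -0.466, 0.001]
ft_force: [0.5, 0.4, -0.0]
width: 87.9
grasp_force: 0.0
```

```bash
python3 - <<'E'
from h import *
from scipy.spatial.transform import Rotation as Ro
o=ctrl.get_obs(); R=Ro.from_rotvec(o['orientation']).as_matrix(); print(o['ee_pos'].round(1),R.round(3),o['qpos'].round(2))
c=ctrl.camera_info("wrist"); im,d=ctrl.get_image("wrist"); cv2.imwrite("pics/w2.png",im[:,:,::-1])
W=cloud("w",d,c)
T=(W-o['ee_pos'])@R
m=(d>0)&(abs(T[...,0])<20)&(abs(T[...,1])<36)&(W[...,2]>72)&(W[...,2]<95)
P=T[m]; print(len(P),"crown in tool xy",box(P),P[:,:2].min(0).round(1),P[:,:2].max(0).round(1),W[m][:,2].max().round(1))
for lo,hi in((-36,-10),(-10,10),(10,36)):
    print(np.median(P[(P[:,1]>lo)&(P[:,1]<hi)],axis=0).round(1))
E
```

```text
[ 429.4 -277.   123.4] [[ 0.956 -0.293  0.001]
 [-0.293 -0.956 -0.   ]
 [ 0.001  0.    -1.   ]] [-0.6   0.4   1.95  0.    0.79  1.27]
717 crown in tool xy [-0.2  0.  46.3  8.2 89.6] [ -4.3 -23.2] [ 3.9 23.2] 88.4
[  1.1 -15.9  43.4]
[ 0.9 -0.3 37.5]
[ 1.2 15.9 43.1]
```

View pics/w2.png

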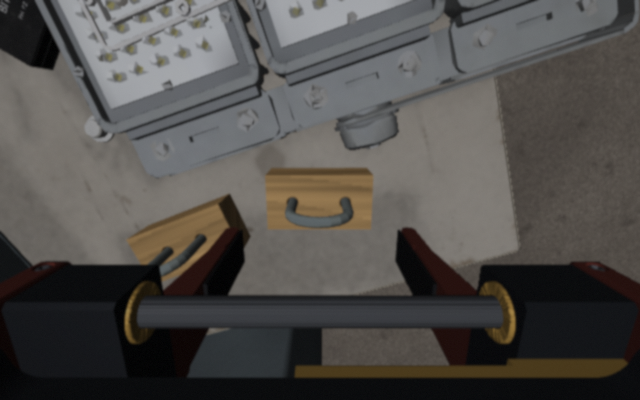

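The crown is at (319,215), centred between the fingers and aligned to within 0.5°. Descending to grip.

Emit:
{"api": "servo_tool", "payload": {
  "rows": [
    [0,0,0,0,0,0.15,87.8],
    [0,0,0,0,0,0.3,87.8],
    [0,0,0,0,0,0.4,87.8],
    [0,0,0,0,0,0.4,87.8],
    [0,0,0,0,0,0.4,40],
    [0,0,0,0,0,0.4,40],
    [0,0,0,0,0,0.4,40],
    [0,0,0,0,0,0.4,40],
    [0,0,0,0,0,0.4,40]
  ]
}}

```text
t: 3.2
ee_pos: [429.3, -277.1, 43.1]
orientation: [3.106, -0.469, 0.001]
ft_force: [-0.5, 1.2, 5.1]
width: 51.9
grasp_force: 30.0
```

Emit:
{"api": "servo_tool", "payload": {
  "rows": [
    [0,0,0,0,0,-0.05,40],
    [0,0,0,0,0,-0.13,40],
    [0,0,0,0,0,-0.3,40],
    [0,0,0,0,0,-0.5,40],
    [0,0,0,0,0,-0.7,40],
    [0,0,0,0,0,-0.7,40],
    [0,0,0,0,0,-0.7,40]
  ]
}}

```text
t: 4.08
ee_pos: [428.4, -276.7, 182.6]
orientation: [-3.106, 0.469, 0.001]
ft_force: [0.1, -0.6, -1.9]
width: 52.3
grasp_force: 30.0
```

```bash
cat > bolt.py <<'E'
from h import *
from scipy.spatial.transform import Rotation as Ro
o=ctrl.get_obs(); R=Ro.from_rotvec(o['orientation']).as_matrix(); print(o['ee_pos'].round(1),o['ft_force'].round(1),o['width'],o['qpos'].round(2))
c=ctrl.camera_info("wrist"); im,d=ctrl.get_image("wrist"); np.savez("pics/wl.npz",im=im,d=d)
W=cloud("w",d,c); T=(W-o['ee_pos'])@R
m=(d>0)&(abs(T[...,0])<22)&(abs(T[...,1])<24)&(T[...,2]>-60)&(T[...,2]<-5)
P=T[m]; print("crown tool",len(P),box(P),"top",np.percentile(P[:,2],[1,5,50]).round(1))
g=np.array([508.8,94.0]); dw=np.r_[g-o['ee_pos'][:2],0]; print("to target in tool axes",(R.T@dw).round(1),"yaw tool y",np.rad2deg(np.arctan2(R[1,1],R[0,1])).round(2))
E
python3 bolt.py
```

```text
[ 428.4 -276.7  182.6] [ 0.1 -0.6 -1.9] 52.291282162071795 [-0.6   0.31  1.91 -0.    0.92  1.27]
crown tool 2276 [ 0.3 -0.   8.4 48.   0. ] top [-44.4 -43.7 -38.4]
to target in tool axes [ -32.6 -377.9    0. ] yaw tool y -107.17
```

Emit:
{"api": "servo_tool", "payload": {
  "rows": [
    [0,0,-0.07,-0.02,-0.2,0,40],
    [0,0,-0.14,-0.04,-0.45,0,40],
    [0,0,-0.21,-0.06,-0.7,0,40],
    [0,0,-0.28,-0.08,-0.9,0,40],
    [0,0,-0.355,-0.08,-0.95,0,40],
    [0,0,-0.355,-0.08,-0.95,0,40],
    [0,0,-0.355,-0.08,-0.95,0,40]
  ]
}}

```text
t: 5.0
ee_pos: [469.2, -91.0, 181.9]
orientation: [-3.12, -0.361, 0.003]
ft_force: [0.1, 0.1, -1.2]
width: 52.0
grasp_force: 30.0
```

```bash
python3 bolt.py
```

```text
[469.2 -91.  181.9] [ 0.1  0.1 -1.2] 52.047341773284565 [-0.22  0.27  1.98 -0.    0.9   1.12]
crown tool 2287 [-0.4 -0.  47.9  8.9 89.7] top [-44.5 -43.8 -38.4]
to target in tool axes [  80.8 -171.1   -0. ] yaw tool y -76.8
```

Emit:
{"api": "servo_tool", "payload": {
  "rows": [
    [0,0,0,0.12,-0.25,0,40],
    [0,0,0,0.25,-0.5,0,40],
    [0,0,0,0.35,-0.75,0.05,40],
    [0,0,0,0.404,-0.856,0.12,40],
    [0,0,0,0.404,-0.856,0.12,40],
    [0,0,0,0.404,-0.856,0.12,40],
    [0,0,0,0.404,-0.856,0.12,40]
  ]
}}

```text
t: 5.92
ee_pos: [509.1, 93.3, 159.1]
orientation: [3.121, 0.362, 0.001]
ft_force: [-0.3, -0.5, -1.2]
width: 52.1
grasp_force: 30.0
```

```bash
python3 bolt.py; python3 - <<'E'
from h import *
im=np.load("pics/wl.npz")["im"]; cv2.imwrite("pics/w3.png",im[:,:,::-1])
E
```

```text
[509.1  93.3 159.1] [-0.3 -0.5 -1.2] 52.110676268250174 [ 0.16  0.36  1.91 -0.    0.87  1.5 ]
crown tool 2285 [-0.2  0.  48.   8.3 89.7] top [-44.5 -43.8 -38.4]
to target in tool axes [-0.1 -0.8 -0. ] yaw tool y -76.78
```

View pics/w3.png

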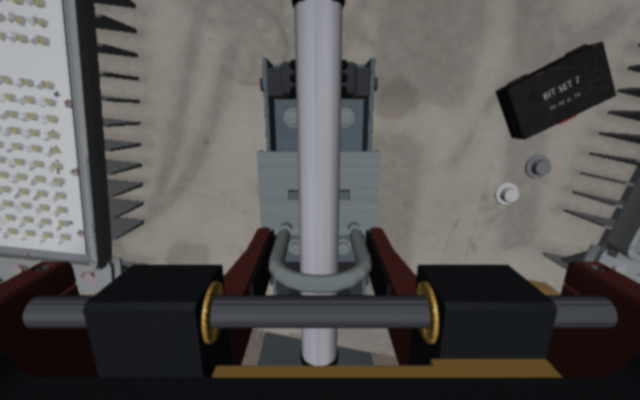

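The wrist view shows the pole at columns 297–342 and both slots beside it near (293,194) and (345,194). The crown is at (320,275). I measure slots, pole and bolt in the tool frame.

```bash
python3 - <<'E'
from h import *
from scipy.spatial.transform import Rotation as Ro
z=np.load("pics/wl.npz"); im,d=z["im"],z["d"]; o=ctrl.get_obs(); Rt=Ro.from_rotvec(o['orientation']).as_matrix(); c=ctrl.camera_info("wrist")
K,R,t=c["intrinsics"],c["R"],c["t"]; cam=-R.T@t
def ray(uv,h):
    r=R.T@np.linalg.solve(K,[*uv,1]); return Rt.T@(cam+r*(h-cam[2])/r[2]-o['ee_pos'])
g=cv2.cvtColor(im,cv2.COLOR_RGB2GRAY).astype(float)
for x0,x1 in((284,298),(341,355)):
    p=g[178:212,x0:x1]; w=np.clip(np.median(p)-15-p,0,None); v,u=np.mgrid[178:212,x0:x1]
    prof=w.sum(0).round(0); cv=(w*v).sum()/w.sum(); cols=u[0][prof>prof.max()*.4]; rows=v[:,0][w.sum(1)>w.sum(1).max()*.4]
    print("slot rows",rows.min(),rows.max(),"cols",cols.min(),cols.max(),"c",ray(((cols.min()+cols.max())/2,cv),45).round(1),"edges",ray((cols.min()-.5,cv),46).round(1)[1],ray((cols.max()+.5,cv),46).round(1)[1])
W=cloud("w",d,c); T=(W-o['ee_pos'])@Rt
m=(d>0)&(W[...,2]>80)&(W[...,2]<100)&(abs(T[...,1])<25)&(T[...,0]>25)&(T[...,0]<160)
P=T[m]; from scipy.optimize import least_squares
r=least_squares(lambda p:np.hypot(P[:,1]-p[0]-p[2]*P[:,0],W[m][:,2]-p[1])-17,[0,78,0],loss="soft_l1"); print("pole",r.x.round(4))
E
```

```text
slot rows 190 197 cols 288 297 c [ 1.000e-01 -2.490e+01  1.141e+02] edges -29.4 -20.2
slot rows 190 198 cols 341 349 c [  0.2  24.1 114.1] edges 19.8 28.2
pole [-5.60200e-01  7.77107e+01 -3.10000e-03]
```

Emit:
{"api": "servo_tool", "payload": {
  "rows": [
    [0,0,0,0.0015,-0.003,0.0,40],
    [0,0,0,0.0015,-0.003,0.08,40],
    [0,0,0,0.0015,-0.003,0.14,40],
    [0,0,0,0.0015,-0.003,0.17,40],
    [0,0,0,0.0015,-0.003,0.19,40],
    [0,0,0,0.0015,-0.003,0.21,40],
    [0,0,0,0.0015,-0.003,0.21,40]
  ]
}}

```text
t: 6.85
ee_pos: [509.0, 95.2, 116.5]
orientation: [3.12, 0.365, -0.0]
ft_force: [0.2, 0.9, -1.0]
width: 52.1
grasp_force: 30.0
```

```bash
python3 - <<'E'
from h import *
from scipy.spatial.transform import Rotation as Ro
for i in range(2):
    o=ctrl.get_obs(); Rt=Ro.from_rotvec(o['orientation']).as_matrix(); c=ctrl.camera_info("wrist"); im,d=ctrl.get_image("wrist")
    print(o['ee_pos'].round(2),o['ft_force'].round(1),o['qvel'].round(3))
W=cloud("w",d,c); T=(W-o['ee_pos'])@Rt
m=(d>0)&(W[...,2]>80)&(W[...,2]<100)&(abs(T[...,1])<22)&(T[...,0]>25)&(T[...,0]<160)
P=T[m]; from scipy.optimize import least_squares
r=least_squares(lambda p:np.hypot(P[:,1]-p[0]-p[2]*P[:,0],W[m][:,2]-p[1])-17,[0,78,0],loss="soft_l1"); print("pole",len(P),r.x.round(4))
q=(d>0)&(abs(T[...,0])<22)&(abs(T[...,1])<27)&(T[...,2]>-60)&(T[...,2]<-5); print("crown",box(T[q]))
K,R,t=c["intrinsics"],c["R"],c["t"]; cam=-R.T@t
Zw=abs(W[...,2]-45.5)<4; 
im3=cv2.resize(im[80:240,230:410,::-1],None,fx=4,fy=3.7); cv2.imwrite("pics/w4.png",im3[:600,:720])
E
```

```text
[509.04  95.17 116.51] [ 0.2  0.9 -1. ] [-0.001 -0.008 -0.003 -0.     0.002 -0.001]
[509.18  95.17 116.71] [ 0.4 -0.1 -0.8] [ 0.    -0.006 -0.003  0.     0.002 -0.001]
pole 10686 [ 1.23300e+00  7.76822e+01 -1.00000e-03]
crown [-0.5 -0.1 21.  54.   0.6]
```

View pics/w4.png

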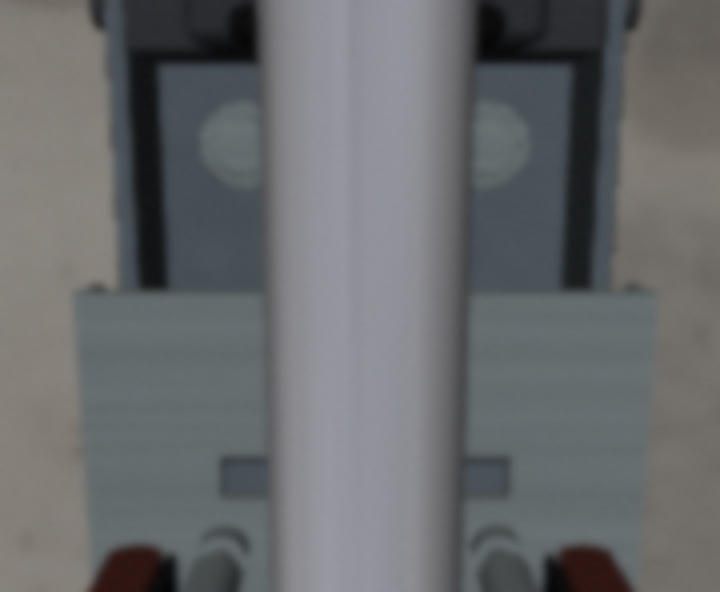

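The close-up shows slots at crop (245,476) and (487,476), legs in front, and the pole slightly right of the bolt's centre. The tool overshot by 1.2 mm in its y, so I correct and re-measure.

Emit:
{"api": "servo_tool", "payload": {
  "rows": [
    [0,0,0,0,0.006,0,40],
    [0,0,0,0,0.006,0,40],
    [0,0,0,0,0.006,0,40]
  ]
}}

```text
t: 7.32
ee_pos: [509.5, 94.0, 116.8]
orientation: [-3.12, -0.365, -0.0]
ft_force: [0.0, -0.6, -1.4]
width: 52.2
grasp_force: 30.0
```

```bash
cat > m.py <<'E'
from h import *
from scipy.spatial.transform import Rotation as Ro
from scipy.optimize import least_squares
o=ctrl.get_obs(); Rt=Ro.from_rotvec(o['orientation']).as_matrix(); c=ctrl.camera_info("wrist"); im,d=ctrl.get_image("wrist")
print(o['t'],o['ee_pos'].round(2),o['ft_force'].round(1))
W=cloud("w",d,c); T=(W-o['ee_pos'])@Rt
m=(d>0)&(W[...,2]>80)&(W[...,2]<100)&(abs(T[...,1])<22)&(T[...,0]>25)&(T[...,0]<160)
P=T[m]; r=least_squares(lambda p:np.hypot(P[:,1]-p[0]-p[2]*P[:,0],W[m][:,2]-p[1])-17,[0,78,0],loss="soft_l1"); print("pole",len(P),r.x.round(4))
K,R,t=c["intrinsics"],c["R"],c["t"]; cam=-R.T@t
def ray(uv,h):
    q=R.T@np.linalg.solve(K,[*uv,1]); return Rt.T@(cam+q*(h-cam[2])/q[2]-o['ee_pos'])
# slot edges: dark-blue step against plate, vertical profile
g=cv2.cvtColor(im,cv2.COLOR_RGB2GRAY).astype(float)
for x0,x1 in((287,295),(348,355)):
    p=cv2.GaussianBlur(g,(1,3),0)[190:230,x0:x1].mean(1); e=np.diff(p); a,b=np.argmin(e[:25]),None; b=a+3+np.argmax(e[a+3:a+18])
    print("slot rows",190.5+a,190.5+b,"tool x",[ray(((x0+x1)/2,190.5+k),46)[0].round(1) for k in (a,b)])
E
python3 m.py
```

```text
7.325 [509.45  93.95 116.8 ] [ 0.  -0.6 -1.4]
pole 10699 [-5.10000e-03  7.76807e+01 -1.20000e-03]
slot rows 202.5 214.5 tool x [np.float64(4.0), np.float64(-6.1)]
slot rows 202.5 214.5 tool x [np.float64(4.0), np.float64(-6.0)]
```

Emit:
{"api": "servo_tool", "payload": {
  "rows": [
    [0,0,0,-0.0035,0,0.04,40],
    [0,0,0,-0.0035,0,0.08,40],
    [0,0,0,-0.0035,0,0.12,40],
    [0,0,0,-0.0035,0,0.15,40],
    [0,0,0,-0.0035,0,0.165,40],
    [0,0,0,-0.0035,0,0.165,40],
    [0,0,0,-0.0035,0,0.165,40]
  ]
}}

```text
t: 8.25
ee_pos: [508.9, 93.8, 83.9]
orientation: [-3.12, -0.365, -0.001]
ft_force: [-0.4, -0.2, -1.0]
width: 52.2
grasp_force: 30.0
```

```bash
python3 m.py; python3 - <<'E'
from h import *
im,d=ctrl.get_image("scene"); cv2.imwrite("pics/s5.png",cv2.resize(im[190:290,250:370,::-1],None,fx=6,fy=6,interpolation=cv2.INTER_CUBIC))
E
```

```text
8.25 [508.89  93.81  83.86] [-0.4 -0.2 -1. ]
pole 13843 [-5.50000e-02  7.76919e+01 -9.00000e-04]
slot rows 214.5 225.5 tool x [np.float64(5.1), np.float64(-2.9)]
slot rows 214.5 225.5 tool x [np.float64(5.2), np.float64(-2.9)]
```

View pics/s5.png

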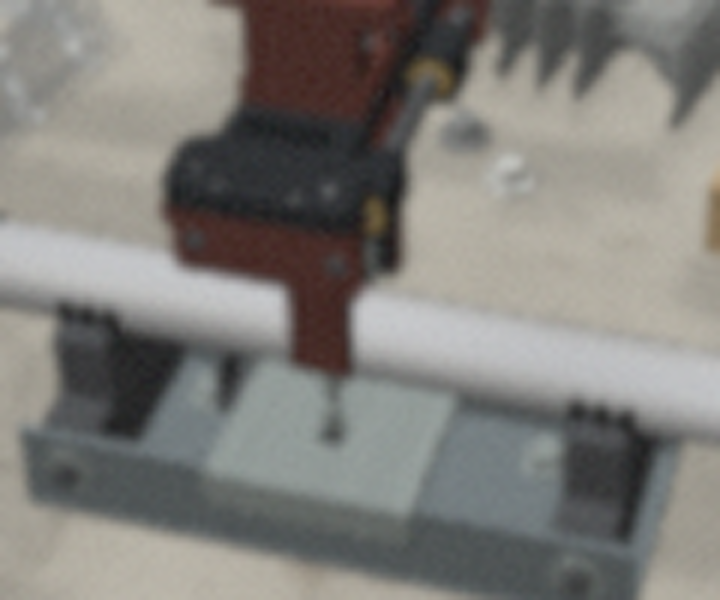

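The scene crop shows the near leg at (332,420) directly above its slot. Feeling down gently.

Emit:
{"api": "servo_tool", "payload": {
  "rows": [
    [0,0,0,0,0,0.01,40],
    [0,0,0,0,0,0.02,40],
    [0,0,0,0,0,0.03,40],
    [0,0,0,0,0,0.035,40],
    [0,0,0,0,0,0.04,40],
    [0,0,0,0,0,0.04,40]
  ]
}}

```text
t: 9.1
ee_pos: [508.7, 93.8, 75.6]
orientation: [3.12, 0.365, -0.0]
ft_force: [-0.3, -0.1, -1.0]
width: 52.0
grasp_force: 30.0
```

Emit:
{"api": "servo_tool", "payload": {
  "rows": [
    [0,0,0,0,0,0.005,40],
    [0,0,0,0,0,0.01,40],
    [0,0,0,0,0,0.015,40],
    [0,0,0,0,0,0.02,40],
    [0,0,0,0,0,0.02,40]
  ]
}}

```text
t: 9.72
ee_pos: [508.6, 93.8, 71.6]
orientation: [-3.12, -0.365, 0.0]
ft_force: [0.5, 0.0, -0.5]
width: 51.8
grasp_force: 30.0
```

Emit:
{"api": "servo_tool", "payload": {
  "rows": [
    [0,0,0,0,0,0.005,40],
    [0,0,0,0,0,0.01,40],
    [0,0,0,0,0,0.015,40],
    [0,0,0,0,0,0.02,40],
    [0,0,0,0,0,0.02,40]
  ]
}}

```text
t: 10.35
ee_pos: [508.7, 93.8, 67.7]
orientation: [3.12, 0.365, -0.0]
ft_force: [0.2, 0.5, -0.6]
width: 52.1
grasp_force: 30.0
```

Emit:
{"api": "servo_tool", "payload": {
  "rows": [
    [0,0,0,0,0,0.005,40],
    [0,0,0,0,0,0.01,40],
    [0,0,0,0,0,0.015,40],
    [0,0,0,0,0,0.02,40],
    [0,0,0,0,0,0.02,40]
  ]
}}

```text
t: 10.98
ee_pos: [510.2, 94.1, 65.5]
orientation: [-3.12, -0.365, -0.005]
ft_force: [-2.2, -1.1, 17.4]
width: 52.2
grasp_force: 30.0
```

```bash
python3 bolt.py; python3 m.py | head -2
```

```text
[510.2  94.1  65.5] [-2.2 -1.1 17.4] 52.165972205048014 [0.16 0.51 1.96 0.   0.67 1.5 ]
crown tool 5536 [ 0.4 -0.  43.3 47.9  0. ] top [-44.3 -43.3 -28.4]
to target in tool axes [-1.4 -0.2 -0. ] yaw tool y -76.66
11.025 [510.19  94.1   65.49] [-2.8  0.3 17.3]
pole 16423 [-7.25000e-02  7.77083e+01 -9.00000e-04]
```

Emit:
{"api": "servo_tool", "payload": {
  "rows": [
    [0,0,0,-0.003,0,0,40],
    [0,0,0,-0.006,0,0,40],
    [0,0,0,-0.006,0,0,40]
  ]
}}

```text
t: 11.45
ee_pos: [509.3, 93.9, 65.5]
orientation: [-3.12, -0.365, -0.006]
ft_force: [-2.1, -0.5, 15.0]
width: 53.0
grasp_force: 30.0
```

Emit:
{"api": "servo_tool", "payload": {
  "rows": [
    [0,0,0,0,0,0.001,40],
    [0,0,0,0,0,0.0025,40],
    [0,0,0,0,0,0.0025,40]
  ]
}}

```text
t: 11.82
ee_pos: [507.7, 93.5, 63.8]
orientation: [3.12, 0.365, 0.001]
ft_force: [-2.1, 0.0, -1.9]
width: 52.1
grasp_force: 30.0
```

Emit:
{"api": "servo_tool", "payload": {
  "rows": [
    [0,0,0,0,0,0.005,40],
    [0,0,0,0,0,0.01,40],
    [0,0,0,0,0,0.015,40],
    [0,0,0,0,0,0.015,40]
  ]
}}

```text
t: 12.32
ee_pos: [508.0, 93.6, 60.1]
orientation: [-3.12, -0.365, -0.001]
ft_force: [2.1, 0.7, -0.2]
width: 52.0
grasp_force: 30.0
```

Emit:
{"api": "servo_tool", "payload": {
  "rows": [
    [0,0,0,0,0,0.005,40],
    [0,0,0,0,0,0.01,40],
    [0,0,0,0,0,0.015,40],
    [0,0,0,0,0,0.015,40]
  ]
}}

```text
t: 12.82
ee_pos: [508.1, 93.6, 57.4]
orientation: [-3.12, -0.365, -0.002]
ft_force: [2.0, 0.3, 4.5]
width: 52.1
grasp_force: 30.0
```

Emit:
{"api": "servo_tool", "payload": {
  "rows": [
    [0,0,0,0,0,0.004,40],
    [0,0,0,0,0,0.008,40],
    [0,0,0,0,0,0.012,40],
    [0,0,0,0,0,0.012,40]
  ]
}}

```text
t: 13.32
ee_pos: [508.1, 93.6, 55.5]
orientation: [-3.12, -0.365, -0.002]
ft_force: [1.2, -0.4, 10.5]
width: 52.1
grasp_force: 30.0
```

Another 1.5 mm to get to about 15 N, then check.

Emit:
{"api": "servo_tool", "payload": {
  "rows": [
    [0,0,0,0,0,0.004,40],
    [0,0,0,0,0,0.008,40],
    [0,0,0,0,0,0.008,40]
  ]
}}

```text
t: 13.7
ee_pos: [508.2, 93.6, 54.2]
orientation: [-3.12, -0.365, -0.002]
ft_force: [-0.6, 0.8, 13.6]
width: 52.3
grasp_force: 30.0
```

Emit:
{"api": "servo_tool", "payload": {
  "rows": [
    [0,0,0,0,0,-0.005,40],
    [0,0,0,0,0,-0.01,40],
    [0,0,0,0,0,-0.014,40],
    [0,0,0,0,0,-0.014,40]
  ]
}}

```text
t: 14.2
ee_pos: [508.1, 93.6, 56.2]
orientation: [-3.12, -0.365, -0.002]
ft_force: [2.5, 0.9, 5.1]
width: 52.2
grasp_force: 30.0
```

Emit:
{"api": "servo_tool", "payload": {
  "rows": [
    [0,0,0,0,0,0,65],
    [0,0,0,0,0,0,75],
    [0,0,0,0,0,0,75],
    [0,0,0,0,0,0,75]
  ]
}}

```text
t: 14.7
ee_pos: [507.1, 93.5, 55.7]
orientation: [3.12, 0.365, -0.001]
ft_force: [-1.2, 0.3, 0.3]
width: 74.9
grasp_force: 0.0
```

```bash
python3 bolt.py;python3 m.py | head -2
```

```text
[507.1  93.5  55.7] [-1.2  0.3  0.3] 74.861030812902 [ 0.16  0.53  1.96 -0.    0.65  1.5 ]
crown tool 5343 [ 2.7 -0.  39.  47.9  0.6] top [-44.8 -43.8 -35.4]
to target in tool axes [ 1.8 -0.1 -0. ] yaw tool y -76.66
14.75 [507.2   93.48  55.78] [ 0.6  0.3 -0.6]
pole 17660 [-3.27000e-02  7.53626e+01 -3.00000e-04]
```

With the fingers open, the pole sits 2.3 mm lower and the crown has stayed down, so the lock holds. Retreating.

Emit:
{"api": "servo_tool", "payload": {
  "rows": [
    [0,0,0,0,0,0,85],
    [0,0,0,0,0,-0.1,85],
    [0,0,0,0,0,-0.3,85],
    [0,0,0,0,0,-0.6,85],
    [0,0,0,0,0,-0.75,85],
    [0,0,0,0,0,-0.75,85],
    [0,0,0,0,0,-0.75,85]
  ]
}}

```text
t: 15.68
ee_pos: [506.8, 93.4, 205.1]
orientation: [3.12, 0.365, -0.002]
ft_force: [-0.3, -0.1, -0.1]
width: 85.4
grasp_force: 0.0
```

```bash
python3 - <<'E'
from h import *
o=ctrl.get_obs(); c=ctrl.camera_info("wrist"); im,d=ctrl.get_image("wrist"); W=cloud("w",d,c)
m=(d>0)&(np.hypot(W[...,0]-508,W[...,1]-94)<32)&(W[...,2]>96.5)&(W[...,2]<120); print(o['ee_pos'].round(1),m.sum(),box(W[m]),np.percentile(W[m][:,2],[50,98]))
p=(d>0)&(np.hypot(W[...,0]-508,W[...,1]-94)<100)&(W[...,2]>80)&(W[...,2]<96);print(np.percentile(W[p][:,2],98))
E
```

```text
[506.8  93.4 205.1] 224 [507.8  93.4   7.8  28.4  14.2] [ 98.88627585 100.93773047]
93.39474875648663
```

The crown top is at 100.9 mm, so its inside is at about 93 mm, and the pole top is at 93.4 mm. The bolt is centred and held. Handing in.

```bash
python3 -c "
from workcell import ctrl
print(ctrl.close_job())"
```

```text
the job is handed in; nothing more can be done
None
```

The wide U-bolt is locked over the pole and holds it about 2 mm down by itself; the gripper is clear and the job was handed in at about 16 s, with no verdict returned.

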